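# Get the die grinder out of its latched steel case

## Task

Get the air die grinder out ready for deburring: swing the red latch lever on the front of the blue steel case outward and well down, clear of the lid, then open the lid right back past upright so that it stays open. Lift the orange grinder out and lay it gently on the black rubber mat, flat with its throttle lever up and all of it over the mat, and leave the bracket on the mat and everything else on the bench where it is.

Things in the scene. Friction and masses are not known exactly. Their poses are not given: they have to be found in the camera images.
- case: blue sheet-steel tool case, fixed, 150 mm deep (its x) by 300 mm long (its y), 80 mm high to the rim, walls 3 mm. Origin: centre of its underside, on the bench; z up. Its front, with the latch, faces its -x (towards the robot, give or take its yaw); the lid is hinged along its rear (+x) rim.
- case_rest (a point): point in the case where the grinder's centre rests: 30 mm from the case's centre towards case -y, 48 mm above the bench; axes as the case's. The grinder lies along case y on two black saddles; on both sides of its grip's middle are finger wells, 56 mm long (y) and 50 mm wide, down to the floor at 3 mm. Saddle side stops reach 46 mm. A block with burrs, 65 mm high, fills the case's +y end.
- latch (a joint): angle of the latch lever on the case's front, rad: 0 upright, its claw over the lid's lip (the lid cannot rise); grows as the upper end swings outward (case -x) and down; stop at 1.6, about level. From 0.3 the claw is clear. It turns about the level line along case y through latch_hinge. Slight friction, about 1 N at the tab; stays where it is left. Starts at 0 to 0.06.
- latch_tab (a point): centre of the red tab at the lever's free end; moves with it. 10 mm thick (case x when shut), 44 mm wide (y), 30 mm tall; shut, its centre is 110 mm above the bench, 105.5 mm in front of the case's centre, its top at 125 mm. Behind it, above the lid's steel lip (top at 86 mm), 40 mm are free at 100 mm height before the lid's sloping front. Axes as the case's when shut.
- latch_hinge (a point): middle of the latch lever's hinge axis: 83 mm in front of the case's centre, 40 mm above the bench. Shut, the tab's centre lies 22.5 mm further out and 70 mm higher.
- lid (a joint): opening angle of the blue lid, rad: 0 shut, 1.57 with its rim plane upright, stop at 1.9 (leaning back). It weighs 0.4 kg and has a stiff friction hinge (0.45 N m): it stays at any angle where it is left and takes about 8 N at the handle to raise.
- lid_hinge (a point): middle of the lid's hinge line, along case y on the rear rim: 75 mm behind the case's centre (case +x), 80 mm above the bench. The lid's front rim is 150 mm from it and swings up and over to the rear. The point's axes turn with the lid.
- lid_handle (a point): centre of the black round handle bar on the lid, 14 mm thick, 110 mm long along case y, on end posts; axis 38 mm above the lid's flat top (70 mm deep; 40 mm high slopes before and behind). Shut, it is over the case's centre, 158 mm above the bench: 75 mm in front of and 78 mm above the hinge line. Moves with the lid; its axes are the lid's.
- lid_lip (a point): middle of the lid's front rim, 150 mm from the hinge line; once the lid is open, the middle of its upper edge. Moves with the lid; its axes are the lid's. The lid is hollow and 40 mm deep. A steel lip 44 mm wide, 6 mm thick juts 22 mm forward here, which the latch's claw holds.
- grinder_center (a point): centre of the air die grinder's orange grip, half-way up. Tool 195 mm long along its x; grip 100 mm long, 40 wide (y), 40 high, flat underside, steel throttle lever along its top (8 mm higher), collet nose to +x, brass air nipple to -x. 0.35 to 0.65 kg, balanced within 5 mm of here. Lying flat, this is 20 mm above its support. Starts in the shut case, nose to case +y, lever up (+z).
- grinder_nose (a point): front end of the grinder's collet, on its axis, 100 mm from grinder_center.
- grinder_tail (a point): rear end of the grinder's air nipple, on its axis, 95 mm from grinder_center.
- mat: black rubber mat fixed on the bench, 200 mm (its x) by 260 mm (its y), 5 mm thick. Origin: centre of its underside; z up. The bracket stands on its far edge (from x 0.03); the nearer part (x -0.1 to 0.03) is free.
- bracket: loose steel angle bracket waiting on the mat, 50 mm (x) by 70 mm (y), 50 mm high; origin at the centre of its underside. To be left alone.
- spanner: loose steel spanner, about 166 mm long, 10 mm thick, on the bench just in front of the mat (towards the robot); origin at the middle of its underside. To be left alone.
- spray: spray can, 65 mm across, 190 mm high, standing at the back of the bench, beyond the case and the mat; origin at the centre of its underside. To be left alone.
- discs: stack of three grinding discs, 115 mm across, 20 mm high, at the back of the bench; origin at the centre of its underside. To be left alone.
- jar: jar, 72 mm across, 85 mm high, on the left of the bench; origin at the centre of its underside. To be left alone.
- hammer: hammer, 260 mm long, lying on the left of the bench. To be left alone.
- cup_brush: wire cup brush, 78 mm across, 34 mm high, on the right of the bench; origin at the centre of its underside. To be left alone.

How it is judged:
By the outcome, as a careful person would: the job done as asked, in the order asked, and still so for the second after the job is handed in, with the robot touching nothing.
It also fails if it takes over 72 s, if anything falls off the work surface, if the arm or the gripper's body presses on something with over 40 N, if the wrist force passes 120 N, or if a joint passes its speed limit or range.

## Robot

A 6-joint arm with a two-finger parallel gripper is mounted at the origin on the work surface. World frame = base frame: x ahead of the robot, y to its left, z up, the work surface at z = 0. Lengths are in m, angles in rad, forces in N, time in s.
With the tool pointing down it reaches from about 0.25 to 0.725 m from the base axis. Payload 4 kg.
Tool frame: the origin (TCP) lies at the very end of the fingers, on their centre line; the grasp point (between the pads) lies 19 mm behind it; z points along the fingers, y is the line along which they close (so a half turn about z gives the same grasp; the last joint's range is limited). The gripper opens to 85 mm and grips with 20 to 120 N. Pads are 22 mm wide; open, the fingers measure 114 mm over their backs; the gripper's body (76 mm by 85 mm) begins 54 mm behind the grasp point. The pads swing forward as they close: fully open they stand 13 mm farther back than shut.
Start: joints at [1.201, 0.241, 0.005, 1.335, 0, 1.571], TCP at [0.181, 0.466, 0.231] pointing down, gripper open.
Joint ranges: [-2.72, 2.72], [-1.05, 1.87], [-1.09, 1.28], [-1.99, 2.15], [-1.42, 1.44], [-3.14, 3.14]. Speed limits (rad/s): [2.79, 2.79, 3.14, 3.14, 3.14, 3.14].

## Interface

Orientations are given as a unit quaternion [x, y, z, w].
In Python, from workcell import bot, vision, workorder, boxes_of gives the robot as it stands.
- The arm moves only by the tool send_rows, never from a script. Its argument "motion" is text: rows parted by semicolons, each of 5 numbers parted by spaces: the closure, from -1 (fully open) to 1 (shut), so that 0 is half open, then the shift along the tool's x, y, z in cm, then the turn about the tool's z in rad. In form: claw x y z twist; .... A call has 1 to 5 rows; each row is the pose to reach, as a shift and turn from the pose commanded when the call began, along the tool's axes at that moment; what a row does not reach only later rows make up. A row lasts 1/10 s, in which the tool goes at most 50 mm and 8.59 degrees, less where a joint would pass 70% of its speed; a pose out of reach is approached as far as the arm can. A call with a gripper value outside its range is refused whole. The fingers move at their own pace and stop on an object; the grip force is fixed at half the most. Time passes only in rows, so rows that repeat a pose let the fingers close. It gives the time, the measured TCP pose, the force, the opening and the grip force at its end, in the units of the state.
- bot.get_obs(): the state, without advancing time (a new reading comes with each control period).
- vision.camera(name): name is "scene" or "top"; returns the picture (384x512x3 uint8, red, green, blue); there is no depth.
- vision.camera_model(name): a dict with "fov_y" (degrees; the focal length in pixels is half the picture's height over the tangent of half this angle, whatever the lens; pixels are square), "cx", "cy" (the principal point, pixels), "k1" (the pictures are not rectified: a ray, as slopes to the right and down, at radius r is drawn at 1 + k1 r^2 times it, then the intrinsics apply), "world_from_camera" (4x4, takes a point from camera to world coordinates). Camera axes: x right, y down, z forward; pixel columns grow to the right and rows downward; lengths in m; the calibration is good to about 2 mm. A picture is of the moment at which its call begins. camera_model takes no time and is no camera call.
- workorder.job_done(): hands the job in; it is judged then, once.
Trained networks look in the newest picture that a camera, given by its name, has taken for a name from the list of things; names that differ only in an ending like _2 or _b are one class to them, and where a whole thing is asked for, a point or a joint stands for the part that bears it (a point fixed in the world has none). Each returns a list of dicts, best first, with "conf" (0 to 1); they miss things now and then, are a little off and sometimes report something else, mostly with a low value. They report only what shows in the picture. A call takes as long as a camera call.
- boxes_of(camera, target): "rect" ([centre column, centre row, width, height] in pixels, round what is visible of it).
The state is a dict: "clock": time; "joint_pos": joint angles; "joint_vel": joint speeds; "tau": joint torques, N m; "eef_pos": TCP position; "tool_rot": TCP orientation; "ft_force": force on the tool from outside, world axes, zero at the start; "ft_torque": the same for the moment, N m; "grip_width": finger opening in m; "grasp_force": force on a finger pad.
Only numpy, scipy, OpenCV 4.12 (cv2) and the standard library are available. Lean on these libraries where they do the work, as an engineer would, in place of code of your own. Each camera call takes 0.05 s, during which the arm holds its last target. There are 200 camera calls.

## Working session

There is one attempt and no reset: what is moved stays moved. The work goes in short steps, Python scripts to look and compute and a tool call to move; the robot and the scene stay as the last step left them, time stands still between calls to the robot, and variables do not carry over. Pictures are saved under pics/ and viewed, at most 10 in all, crops included, and the job is handed in when it is done.

Besides the shell and the picture viewer there is one more tool, called by a JSON object that holds its "op" and its "data". send_rows: Moves the arm, as the interface text tells. Its arguments: {"type":"object","properties":{"motion":{"type":"string"}},"required":["motion"]}

```bash
mkdir -p pics; ls; cat > h.py <<'E'
import numpy as np, cv2
from workcell import bot, vision, workorder, boxes_of
from scipy.spatial.transform import Rotation as R
def K(n):
    m=vision.camera_model(n); f=192/np.tan(np.radians(m['fov_y'])/2)
    return f,m['cx'],m['cy'],m['k1'],np.array(m['world_from_camera'])
def ray(n,u,v):
    f,cx,cy,k,T=K(n); d=np.array([(u-cx)/f,(v-cy)/f]); s=d.copy()
    for _ in range(30): s=d/(1+k*(s@s))
    return T[:3,3],T[:3,:3]@np.array([s[0],s[1],1])
def at_z(n,u,v,z):
    o,d=ray(n,u,v); return o+d*(z-o[2])/d[2]
def proj(n,P):
    f,cx,cy,k,T=K(n); P=np.atleast_2d(P); c=(P-T[:3,3])@T[:3,:3]; s=c[:,:2]/c[:,2:]
    s=s*(1+k*(s**2).sum(1,keepdims=True)); return s*f+[cx,cy]
def snap(n,fn,crop=None,sc=1):
    im=vision.camera(n); 
    o=im if crop is None else im[crop[1]:crop[3],crop[0]:crop[2]]
    cv2.imwrite('pics/'+fn,cv2.resize(o[:,:,::-1],None,fx=sc,fy=sc,interpolation=cv2.INTER_CUBIC)); return im
def st():
    o=bot.get_obs(); print(o['clock'],np.round(o['eef_pos'],4),np.round(R.from_quat(o['tool_rot']).as_matrix(),3).tolist(),'F',np.round(o['ft_force'],1),'w',o['grip_width'],o['grasp_force'],'q',np.round(o['joint_pos'],3))
E
python3 - <<'E'
from h import *
a=snap('scene','s0.png',sc=1.5);b=snap('top','t0.png',sc=1.5)
st()
for n in('scene','top'):
    f,cx,cy,k,T=K(n);print(n,f,cx,cy,k,np.round(T,3).tolist())
    for t in('case','latch_tab','lid_handle','mat','bracket','spanner'):
        print(t,[(np.round(d['rect'],1).tolist(),round(d['conf'],2)) for d in boxes_of(n,t)[:2]])
E
```

```text
pics
0.1 [0.1805 0.4657 0.2305] [[-0.932, 0.361, -0.001], [0.361, 0.932, -0.002], [0.0, -0.002, -1.0]] F [-0.7  0.3 -0.5] w 0.08521704699425883 0.0 q [1.201 0.241 0.004 1.335 0.    1.571]
scene 365.2186680608066 255.81351788005406 190.0186251165677 -0.017011934458013134 [[-0.156, 0.78, -0.606, 1.366], [0.988, 0.13, -0.087, 0.122], [0.011, -0.612, -0.791, 1.147], [0.0, 0.0, 0.0, 1.0]]
case [([201.2, 182.4, 85.5, 60.7], 0.85)]
latch_tab [([205.1, 158.9, 4.6, 8.7], 0.4)]
lid_handle [([201.1, 181.9, 84.7, 32.0], 0.69)]
mat [([308.9, 206.2, 73.5, 46.9], 0.91)]
bracket [([297.2, 219.9, 26.4, 18.0], 0.56)]
spanner [([302.7, 179.9, 36.4, 7.9], 0.74)]
top 448.19704595939686 257.348012777594 197.37500038861796 0.03451385025041258 [[0.047, -0.977, 0.21, 0.268], [-0.999, -0.046, 0.009, -0.002], [0.001, -0.21, -0.978, 1.653], [0.0, 0.0, 0.0, 1.0]]
case [([409.5, 245.2, 18.3, 18.0], 0.65), ([98.9, 247.8, 76.6, 21.5], 0.49)]
latch_tab [([322.1, 243.5, 10.7, 2.6], 0.38)]
lid_handle [([318.4, 217.4, 90.1, 53.1], 0.97), ([407.7, 246.1, 22.8, 20.6], 0.54)]
mat [([204.4, 217.7, 73.1, 55.0], 0.95)]
bracket [([216.1, 200.3, 17.0, 13.6], 0.84), ([278.1, 145.1, 21.3, 34.6], 0.5)]
spanner [([315.4, 219.2, 94.5, 50.4], 0.74), ([208.7, 260.5, 45.0, 12.4], 0.49)]
```

View pics/s0.png

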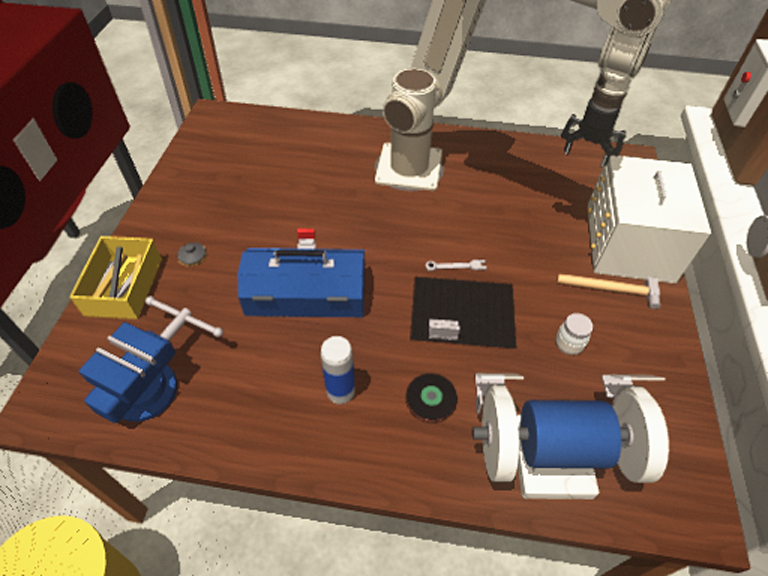

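View pics/t0.png

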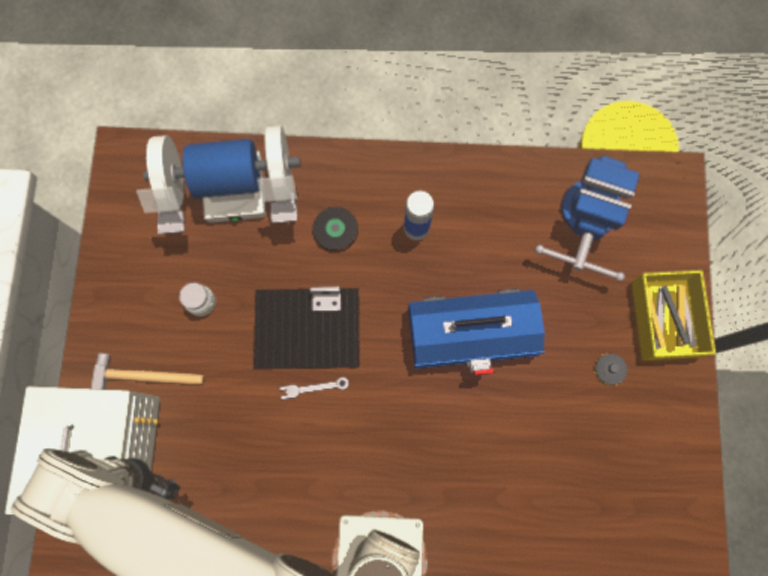

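The pictures show the case at top px (318,218) with its red tab at (322,245), the mat at (204,218) with the bracket on its far edge, and the spanner in front of it. I'll fit the case and mat silhouettes in both views.

```bash
cat > fit.py <<'E'
from h import *
from scipy.optimize import minimize
ims={n:vision.camera(n) for n in('scene','top')}
def pts(p,L): 
    c,s=np.cos(p[2]),np.sin(p[2]); return np.c_[p[0]+c*L[:,0]-s*L[:,1],p[1]+s*L[:,0]+c*L[:,1],L[:,2]]
S=4
def hullmask(P,sh=(384*S,512*S)):
    m=np.zeros(sh,np.uint8); cv2.fillConvexPoly(m,cv2.convexHull(np.round((P+.5)*S*16-8).astype(np.int32).reshape(-1,1,2)),1,shift=4); return m
def fit(L,masks,p0):
    big={n:hullmask(np.argwhere(m)[:,::-1].astype(float)) if 0 else cv2.resize(m.astype(np.float32),None,fx=S,fy=S,interpolation=cv2.INTER_LINEAR)>.5 for n,m in masks.items()}
    def cost(p): 
        t=0
        for n in big:
            h=hullmask(proj(n,pts(p,L)))>0; t+=(h^big[n]).sum()/big[n].sum()
        return t
    r=minimize(cost,p0,method='Nelder-Mead',options=dict(initial_simplex=np.array([p0]+[np.add(p0,d) for d in([.02,0,0],[0,.02,0],[0,0,.1])]),xatol=1e-4,fatol=1e-5))
    return r.x,r.fun
def comp(m,uv):
    m=cv2.morphologyEx(m.astype(np.uint8),cv2.MORPH_CLOSE,np.ones((9,9)));m=cv2.morphologyEx(m,cv2.MORPH_OPEN,np.ones((3,3)))
    _,l=cv2.connectedComponents(m); return l==l[int(uv[1]),int(uv[0])]
cor=lambda x,y,z:np.array([[a,b,c] for a in x for b in y for c in z],float)
Lc=np.r_[cor([-.075,.075],[-.15,.15],[0,.08]),cor([-.035,.035],[-.15,.15],[.12])]
Lm=cor([-.1,.1],[-.13,.13],[0,.005])
cm,mm={},{}
for n,c,m in(('scene',(201,195),(309,190)),('top',(318,228),(204,225))):
    hs=cv2.cvtColor(ims[n],cv2.COLOR_RGB2HSV); 
    cm[n]=comp((hs[...,0]>100)&(hs[...,0]<130)&(hs[...,1]>100)&(hs[...,2]>40),c)
    mk=ims[n].max(2)<60
    mm[n]=comp(mk,m); print(n,cm[n].sum(),mm[n].sum())
    red=((hs[...,0]<6)|(hs[...,0]>174))&(hs[...,1]>180)&(hs[...,2]>120); red[:, :150]=0; red[:100]=0;red[280:]=0
    a=np.argwhere(red); print('red',a.mean(0)[::-1],a.min(0),a.max(0),len(a))
for L,M,p in((Lc,cm,at_z('top',318,218,.1)),(Lm,mm,at_z('top',204,218,0))):
    x,f=fit(L,M,[p[0],p[1],0.]); print(np.round(x,4),f)
    for n in M:
        print(n,fit(L,{n:M[n]},x))
    if L is Lc: print({n:proj(n,pts(x,np.array([[-.1055,0,.11],[-.1105,0,.125]]))) for n in M})
E
python3 fit.py
```

```text
scene 3633 2535
red [203.43209877 155.        ] [152 198] [158 209] 81
top 3709 3049
red [322.9047619  247.71428571] [246 317] [249 328] 21
[ 0.5408 -0.2014  0.1464] 0.07167045933224082
scene (array([ 0.5400772 , -0.20216231,  0.1440718 ]), np.float64(0.021402518753010805))
top (array([ 0.54193126, -0.20148138,  0.15218956]), np.float64(0.046545331985170205))
{'scene': array([[203.79520326, 155.3548266 ],
       [203.52921706, 151.72418419]]), 'top': array([[321.60629467, 246.6536119 ],
       [322.42140056, 247.66682852]])}
[0.5335 0.2086 0.0574] 0.4041681472145622
scene (array([0.53342361, 0.20863851, 0.05742894]), np.float64(0.1729213926422724))
top (array([0.53352064, 0.20852927, 0.05685606]), np.float64(0.23079130791307914))
```

```bash
cat > go.py <<'E'
import sys; from h import *
# args: case|world|mat frame, then waypoints x,y,z,yaw(frame-relative); chained, prints tool shift from each previous waypoint
F={'c':(.541,-.2015,.147),'w':(0,0,0),'m':(.5335,.2086,.0574)}
st(); o=bot.get_obs(); M=R.from_quat(o['tool_rot']).as_matrix(); p=np.array(o['eef_pos'])
f=F[sys.argv[1]]; Rz=lambda a:R.from_euler('z',a).as_matrix()
print('now in frame',np.round(Rz(-f[2])@(p-[f[0],f[1],0]),4),'yaw',round(np.arctan2(M[1,0],M[0,0])-f[2],3))
for a in sys.argv[2:]:
    x,y,z,w=map(float,a.split(',')); q=Rz(f[2])@[x,y,z]+[f[0],f[1],0]; W=w+f[2]
    N=Rz(W)@np.diag([1,-1,-1]); tw=(np.arctan2(M[1,0],M[0,0])-W+np.pi)%(2*np.pi)-np.pi
    print(a,'world',np.round(q,3),'shift cm',np.round(M.T@(q-p)*100,2),'twist',round(tw,3)); p,M=q,N
E
echo
```

{"op": "send_rows", "data": {"motion": "1 -50.5 -53.2 0 2.6;1 -50.5 -53.2 0 2.6;1 -50.5 -53.2 0 2.6;1 -50.5 -53.2 0 2.6;1 -50.5 -53.2 0 2.6"}}

```text
clock: 1.3
eef_pos: [0.276, 0.2333, 0.2315]
tool_rot: [0.533, 0.846, 0.0, 0.0]
ft_force: [1.6, -0.2, -0.1]
grip_width: 0.0123
grasp_force: 0.0
```

```bash
python3 go.py c -.082,0,.2,0 -.082,0,.096,0
```

```text
1.3 [0.276  0.2333 0.2315] [[-0.431, 0.902, 0.001], [0.902, 0.431, 0.0], [0.0, 0.001, -1.0]] F [ 1.6 -0.2 -0.1] w 0.012263054752016384 0.0 q [ 0.702 -0.037 -0.309  1.298 -0.     1.827]
now in frame [-0.1985  0.4689  0.2315] yaw 1.87
-.082,0,.2,0 world [ 0.46  -0.214  0.2  ] shift cm [-48.24  -2.68   3.15] twist 1.87
-.082,0,.096,0 world [ 0.46  -0.214  0.096] shift cm [ 0.   0.  10.4] twist 0.0
```

{"op": "send_rows", "data": {"motion": "1 -48.2 -2.7 3.1 1.87;1 -48.2 -2.7 3.1 1.87;1 -48.2 -2.7 3.1 1.87;1 -48.2 -2.7 3.1 1.87;1 -48.2 -2.7 3.1 1.87"}}

```text
clock: 1.8
eef_pos: [0.3722, 0.0026, 0.2156]
tool_rot: [0.806, 0.591, 0.001, 0.0]
ft_force: [1.0, 0.2, -0.5]
grip_width: 0.0
grasp_force: 0.0
```

```bash
python3 go.py c -.082,0,.2,0
```

```text
1.8 [0.3722 0.0026 0.2156] [[0.301, 0.954, 0.002], [0.954, -0.301, 0.0], [0.001, 0.002, -1.0]] F [ 1.   0.2 -0.5] w 4.236397889802667e-05 0.0 q [ 0.007 -0.006 -0.321  1.255  0.     1.883]
now in frame [-0.1371  0.2266  0.2156] yaw 1.118
-.082,0,.2,0 world [ 0.46  -0.214  0.2  ] shift cm [-17.98  14.86   1.57] twist 1.118
```

{"op": "send_rows", "data": {"motion": "1 -18 14.9 1.6 1.12;1 -18 14.9 1.6 1.12;1 -18 14.9 1.6 1.12;1 -18 14.9 1.6 1.12;1 -18 14.9 1.6 1.12"}}

```text
clock: 2.3
eef_pos: [0.4618, -0.2145, 0.1989]
tool_rot: [0.967, 0.254, 0.0, 0.0]
ft_force: [-0.0, 0.1, 0.2]
grip_width: 0.0002
grasp_force: 0.0
```

```bash
python3 go.py c -.082,0,.2,0 -.082,0,.096,0
```

```text
2.3 [ 0.4618 -0.2145  0.1989] [[0.871, 0.491, 0.001], [0.491, -0.871, -0.001], [0.0, 0.001, -1.0]] F [-0.   0.1  0.2] w 0.000244992356297822 0.0 q [-0.435  0.274 -0.036  1.26  -0.     2.194]
now in frame [-0.0802 -0.0012  0.1989] yaw 0.366
-.082,0,.2,0 world [ 0.46  -0.214  0.2  ] shift cm [-0.12 -0.18 -0.11] twist 0.366
-.082,0,.096,0 world [ 0.46  -0.214  0.096] shift cm [ 0.   0.  10.4] twist 0.0
```

{"op": "send_rows", "data": {"motion": "1 -0.1 -0.2 0 0.366;1 -0.1 -0.2 0 0.366;1 -0.1 -0.2 0 0.366;1 -0.1 -0.2 2 0.366;1 -0.1 -0.2 4 0.366"}}

```text
clock: 2.8
eef_pos: [0.4599, -0.2104, 0.1595]
tool_rot: [0.997, 0.078, 0.001, 0.001]
ft_force: [0.1, -0.6, -0.9]
grip_width: 0.0001
grasp_force: 0.0
```

```bash
python3 - <<'E'
from h import *
snap('scene','s1.png',(120,80,280,240),3.5)
E
python3 go.py c -.082,0,.12,0 -.082,0,.096,0
```

```text
2.85 [ 0.4575 -0.2093  0.1556] [[0.988, 0.155, -0.004], [0.155, -0.988, 0.002], [-0.004, -0.003, -1.0]] F [-0.5  0.9 -2.4] w -0.0002418106293736684 0.0 q [-0.429  0.297 -0.122  1.157  0.     2.557]
now in frame [-0.0838  0.0045  0.1556] yaw 0.009
-.082,0,.12,0 world [ 0.46  -0.214  0.12 ] shift cm [0.19 0.47 3.55] twist 0.009
-.082,0,.096,0 world [ 0.46  -0.214  0.096] shift cm [0.  0.  2.4] twist 0.0
```

View pics/s1.png

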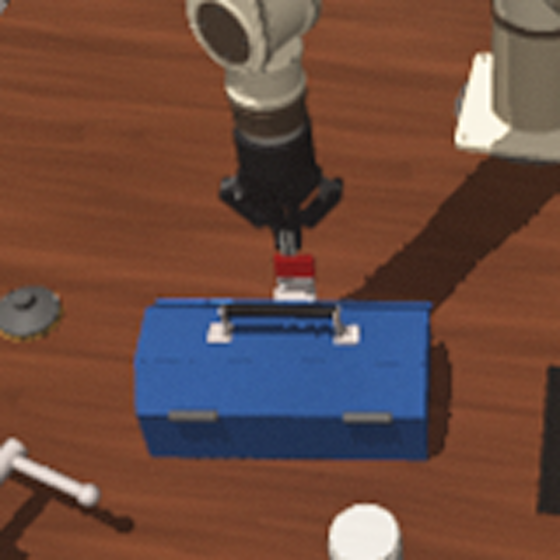

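The fingertip (crop px 288,250) hangs just lid-side of the red tab (294,265), in line with it. Descending behind the tab.

{"op": "send_rows", "data": {"motion": "1 0.15 0.4 1 0;1 0.15 0.4 2 0;1 0.15 0.4 3.5 0;1 0.15 0.4 3.5 0;1 0.15 0.4 3.5 0"}}

```text
clock: 3.35
eef_pos: [0.4613, -0.2138, 0.1245]
tool_rot: [0.997, 0.078, -0.0, -0.0]
ft_force: [-0.2, 0.1, 0.4]
grip_width: -0.0005
grasp_force: 0.0
```

```bash
python3 go.py c -.082,0,.096,0
```

```text
3.35 [ 0.4613 -0.2138  0.1245] [[0.988, 0.155, -0.0], [0.155, -0.988, 0.0], [-0.0, -0.0, -1.0]] F [-0.2  0.1  0.4] w -0.0004938747951934909 0.0 q [-0.434  0.33  -0.162  1.078 -0.     2.552]
now in frame [-0.0806 -0.0005  0.1245] yaw 0.009
-.082,0,.096,0 world [ 0.46  -0.214  0.096] shift cm [-0.14 -0.05  2.85] twist 0.009
```

{"op": "send_rows", "data": {"motion": "1 -0.15 0 1.3 0;1 -0.15 0 2.6 0;1 -0.15 0 2.7 0;1 -0.15 0 2.7 0"}}

```text
clock: 3.75
eef_pos: [0.4602, -0.2141, 0.098]
tool_rot: [0.997, 0.078, 0.0, 0.0]
ft_force: [0.0, -0.1, -0.0]
grip_width: 0.0
grasp_force: 0.0
```

```bash
python3 go.py c -.109,0,.0975,0 -.125,0,.0865,0 -.138,0,.0685,0 -.147,0,.0485,0 -.152,0,.0275,0 -.152,0,.024,0
```

```text
3.75 [ 0.4602 -0.2141  0.098 ] [[0.988, 0.155, 0.001], [0.155, -0.988, -0.0], [0.001, 0.0, -1.0]] F [ 0.  -0.1 -0. ] w 3.938958655422423e-05 0.0 q [-0.436  0.354 -0.204  1.012 -0.     2.55 ]
now in frame [-0.0818 -0.0007  0.098 ] yaw 0.009
-.109,0,.0975,0 world [ 0.433 -0.217  0.098] shift cm [-2.72 -0.09  0.05] twist 0.009
-.125,0,.0865,0 world [ 0.417 -0.22   0.086] shift cm [-1.6 -0.   1.1] twist 0.0
-.138,0,.0685,0 world [ 0.404 -0.222  0.068] shift cm [-1.3 -0.   1.8] twist 0.0
-.147,0,.0485,0 world [ 0.396 -0.223  0.048] shift cm [-0.9  0.   2. ] twist 0.0
-.152,0,.0275,0 world [ 0.391 -0.224  0.028] shift cm [-0.5  0.   2.1] twist 0.0
-.152,0,.024,0 world [ 0.391 -0.224  0.024] shift cm [0.   0.   0.35] twist 0.0
```

{"op": "send_rows", "data": {"motion": "1 -0.9 0 0 0;1 -1.8 0 0 0;1 -2.7 0 0 0;1 -3.5 0 0.5 0;1 -4.3 0 1.1 0"}}

```text
clock: 4.25
eef_pos: [0.4168, -0.2209, 0.0864]
tool_rot: [0.997, 0.078, 0.001, 0.0]
ft_force: [1.7, 0.6, -0.6]
grip_width: 0.0003
grasp_force: 0.4
```

{"op": "send_rows", "data": {"motion": "1 -0.7 0 0.9 0;1 -1.3 0 1.8 0;1 -1.8 0 2.8 0;1 -2.2 0 3.8 0;1 -2.5 0 4.8 0"}}

```text
clock: 4.75
eef_pos: [0.3921, -0.2245, 0.0372]
tool_rot: [0.997, 0.078, -0.0, -0.0]
ft_force: [0.6, -0.5, -0.3]
grip_width: 0.0001
grasp_force: 0.3
```

{"op": "send_rows", "data": {"motion": "1 -0.2 0 0.6 0;1 -0.2 0 1.1 0;1 -0.2 0 1.4 0;1 -0.2 0 1.5 0"}}

```text
clock: 5.15
eef_pos: [0.3906, -0.2247, 0.023]
tool_rot: [0.997, 0.078, -0.0, -0.0]
ft_force: [0.8, -0.1, 0.0]
grip_width: -0.0002
grasp_force: 0.2
```

```bash
python3 go.py c -.152,0,.024,0
```

```text
5.15 [ 0.3906 -0.2247  0.023 ] [[0.988, 0.155, -0.001], [0.155, -0.988, 0.0], [-0.001, -0.0, -1.0]] F [ 0.8 -0.1  0. ] w -0.00015642099919087302 0.16589657418080606 q [-0.522  0.357 -0.443  0.772 -0.     2.464]
now in frame [-0.1522 -0.0009  0.023 ] yaw 0.009
-.152,0,.024,0 world [ 0.391 -0.224  0.024] shift cm [ 0.02 -0.09 -0.1 ] twist 0.009
```

{"op": "send_rows", "data": {"motion": "1 0 0 -5 0;1 0 0 -10 0;-1 0 0 -15 0;-1 5 0 -20 -0.15;-1 10 0 -22 -0.3"}}

```text
clock: 5.65
eef_pos: [0.4701, -0.2133, 0.2369]
tool_rot: [0.974, 0.228, 0.002, 0.002]
ft_force: [1.0, -1.7, -0.0]
grip_width: 0.0435
grasp_force: 0.0
```

```bash
python3 - <<'E'
from h import *
snap('top','t2.png',(240,160,400,290),4)
E
python3 go.py c 0,0,.23,1.571
```

```text
5.7 [ 0.4794 -0.2131  0.2396] [[0.892, 0.451, 0.017], [0.451, -0.892, -0.005], [0.013, 0.012, -1.0]] F [ 9.5 -2.5  4.1] w 0.050754484273572376 0.0 q [-0.42   0.272  0.068  1.349  0.003  2.254]
now in frame [-0.0626 -0.0024  0.2396] yaw 0.321
0,0,.23,1.571 world [ 0.541 -0.202  0.23 ] shift cm [6.01 1.74 1.06] twist -1.25
```

View pics/t2.png

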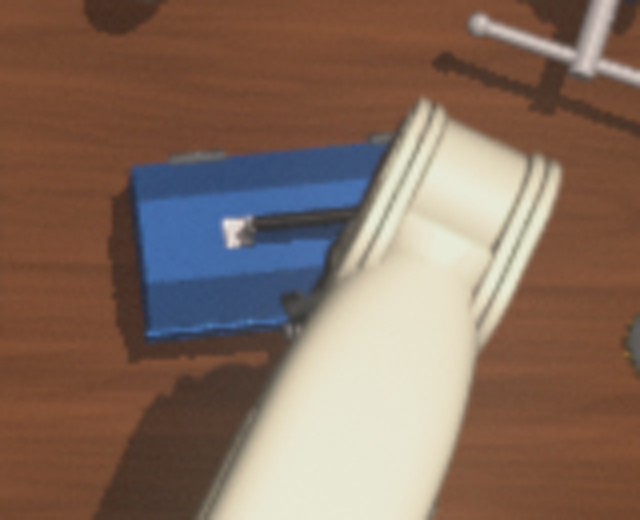

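The arm hides the latch here (only the lid and handle post at (237,232) show). I'll check the latch from the scene camera once the tool is over the handle.

{"op": "send_rows", "data": {"motion": "-1 6 1.7 1 -1.25;-1 6 1.7 1 -1.25;-1 6 1.7 1 -1.25;-1 6 1.7 1 -1.25;-1 6 1.7 1 -1.25"}}

```text
clock: 6.2
eef_pos: [0.5305, -0.2011, 0.2217]
tool_rot: [0.822, 0.57, -0.0, -0.0]
ft_force: [0.1, -0.1, -0.5]
grip_width: 0.0855
grasp_force: 0.0
```

{"op": "send_rows", "data": {"motion": "-1 0 0 0 -0.5;-1 0 0 0 -0.5;-1 0 0 0 -0.5;-1 0 0 0 -0.5;-1 0 0 0 -0.5"}}

```text
clock: 6.7
eef_pos: [0.5304, -0.2013, 0.2221]
tool_rot: [0.658, 0.753, -0.0, -0.0]
ft_force: [0.3, -0.6, -0.4]
grip_width: 0.0856
grasp_force: 0.0
```

```bash
python3 - <<'E'
from h import *
snap('scene','s3.png',(120,80,280,240),3.5)
for n in('scene','top'): print(n,[(np.round(d['rect'],1).tolist(),round(d['conf'],2)) for d in boxes_of(n,'latch_tab')[:3]])
def c(x,y,z): a=.147;return [.541+np.cos(a)*x-np.sin(a)*y,-.2015+np.sin(a)*x+np.cos(a)*y,z]
for th in(0,.8,1.2,1.5): 
    s,k=np.sin(th),np.cos(th); print(th,proj('scene',c(-.083-.0225*k-.07*s,0,.04+.07*k-.0225*s)))
E
python3 go.py c 0,0,.23,1.571 0,0,.147,1.571
```

```text
scene [([200.5, 180.9, 87.8, 41.0], 0.24)]
top []
0 [[203.74892731 155.39557918]]
0.8 [[205.73624443 153.87534207]]
1.2 [[206.57457886 157.29372935]]
1.5 [[207.03185157 161.25354422]]
6.85 [ 0.5304 -0.2013  0.2222] [[-0.133, 0.991, -0.0], [0.991, 0.133, -0.0], [-0.0, -0.0, -1.0]] F [ 0.4 -0.2 -1. ] w 0.0853980450109761 0.0 q [-0.363  0.379  0.174  1.366 -0.     1.074]
now in frame [-0.0105  0.0017  0.2222] yaw 1.558
0,0,.23,1.571 world [ 0.541 -0.202  0.23 ] shift cm [-0.16  1.05 -0.78] twist -0.013
0,0,.147,1.571 world [ 0.541 -0.202  0.147] shift cm [0.  0.  8.3] twist 0.0
```

View pics/s3.png

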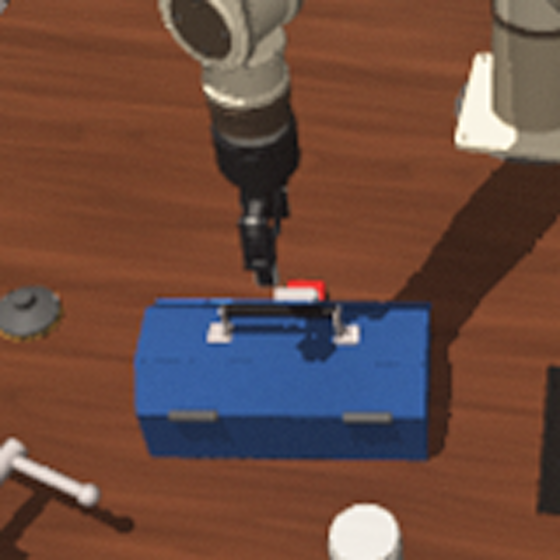

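Latch red tab at crop (303,288), i.e. pixel (206.6,162.3), matches about 1.5 rad: well down. Now grip the handle.

{"op": "send_rows", "data": {"motion": "-1 -0.2 1.05 0 0;-1 -0.2 1.05 2 0;-1 -0.2 1.05 4.5 0;-1 -0.2 1.05 7 0;-1 -0.2 1.05 7.6 0"}}

```text
clock: 7.35
eef_pos: [0.5391, -0.2012, 0.1431]
tool_rot: [0.658, 0.753, -0.001, -0.003]
ft_force: [-0.3, -0.5, -0.5]
grip_width: 0.0854
grasp_force: 0.0
```

{"op": "send_rows", "data": {"motion": "1 0 0 0 0;1 0 0 0 0;1 0 0 0 0;1 0 0 0 0;1 0 0 0 0"}}

```text
clock: 7.85
eef_pos: [0.5431, -0.202, 0.1476]
tool_rot: [0.658, 0.753, 0.002, 0.002]
ft_force: [4.7, 1.5, 2.0]
grip_width: 0.0127
grasp_force: 34.1
```

```bash
python3 go.py c 0,0,.147,1.571; python3 - <<'E'
import numpy as np
for t in np.arange(0,1.1,.08):
    # relative motion of handle: along +case x, up
    x,z=-.075,.078
    X=x*np.cos(t)+z*np.sin(t); Z=-x*np.sin(t)+z*np.cos(t)
    print(round(t,2),np.round([(X-x)*100,(Z-z)*100],2))
E
```

```text
7.85 [ 0.5431 -0.202   0.1476] [[-0.135, 0.991, 0.005], [0.991, 0.135, -0.0], [-0.001, 0.005, -1.0]] F [4.7 1.5 2. ] w 0.012684507424709236 34.11863386631012 q [-0.357  0.44   0.068  1.195  0.002  1.079]
now in frame [ 0.002  -0.0008  0.1476] yaw 1.559
0,0,.147,1.571 world [ 0.541 -0.202  0.147] shift cm [ 0.08 -0.21  0.06] twist -0.012
0.0 [0. 0.]
0.08 [0.65 0.57]
0.16 [1.34 1.1 ]
0.24 [2.07 1.56]
0.32 [2.83 1.96]
0.4 [3.63 2.3 ]
0.48 [4.45 2.58]
0.56 [5.29 2.79]
0.64 [6.14 2.94]
0.72 [7.   3.01]
0.8 [7.87 3.01]
0.88 [8.73 2.95]
0.96 [9.59 2.82]
1.04 [10.43  2.62]
```

{"op": "send_rows", "data": {"motion": "1 0 0.65 -0.57 0;1 0 1.34 -1.1 0;1 0 2.07 -1.56 0;1 0 2.83 -1.96 0;1 0 3.63 -2.3 0"}}

```text
clock: 8.35
eef_pos: [0.5712, -0.1977, 0.1689]
tool_rot: [0.658, 0.753, -0.005, -0.005]
ft_force: [-15.8, -1.9, 5.4]
grip_width: 0.0117
grasp_force: 58.5
```

```bash
python3 go.py c .0363,0,.17,1.571
```

```text
8.35 [ 0.5712 -0.1977  0.1689] [[-0.133, 0.991, -0.014], [0.991, 0.133, -0.001], [0.001, -0.014, -1.0]] F [-15.8  -1.9   5.4] w 0.0117254347684265 58.52614939212799 q [-0.33   0.489  0.204  1.298 -0.006  1.107]
now in frame [ 0.0304 -0.0006  0.1689] yaw 1.557
.0363,0,.17,1.571 world [ 0.577 -0.196  0.17 ] shift cm [ 0.07  0.59 -0.12] twist -0.014
```

{"op": "send_rows", "data": {"motion": "1 0 0.82 -0.28 0;1 0 1.66 -0.49 0;1 0 2.51 -0.64 0;1 0 3.37 -0.71 0;1 0 4.24 -0.71 0"}}

```text
clock: 8.85
eef_pos: [0.6172, -0.1907, 0.18]
tool_rot: [0.658, 0.753, -0.001, -0.001]
ft_force: [-11.0, 3.3, 13.1]
grip_width: 0.0114
grasp_force: 62.6
```

{"op": "send_rows", "data": {"motion": "1 0 0.86 0.06 0;1 0 1.72 0.19 0;1 0 2.56 0.39 0;1 0 2.56 0.39 0"}}

```text
clock: 9.25
eef_pos: [0.6448, -0.1868, 0.1745]
tool_rot: [0.657, 0.754, 0.0, -0.0]
ft_force: [-3.7, 2.0, 4.4]
grip_width: 0.0115
grasp_force: 64.9
```

```bash
python3 go.py c .104,0,.173,1.571
```

```text
9.25 [ 0.6448 -0.1868  0.1745] [[-0.136, 0.991, 0.0], [0.991, 0.136, 0.001], [0.001, 0.0, -1.0]] F [-3.7  2.   4.4] w 0.011509131533966648 64.94969844818115 q [-2.820e-01  6.160e-01  4.320e-01  1.386e+00  1.000e-03  1.152e+00]
now in frame [ 0.1048 -0.0007  0.1745] yaw 1.561
.104,0,.173,1.571 world [ 0.644 -0.186  0.173] shift cm [ 0.07 -0.08  0.15] twist -0.01
```

{"op": "send_rows", "data": {"motion": "0.5 0 0 0 0;0.5 0 0 0 0;0.45 0 0 -1 0;0.45 0 0 -3.5 0;0.45 0 0 -8 0"}}

```text
clock: 9.75
eef_pos: [0.6427, -0.1874, 0.25]
tool_rot: [0.658, 0.753, -0.002, -0.003]
ft_force: [1.6, -0.7, 1.0]
grip_width: 0.0235
grasp_force: 0.0
```

```bash
python3 - <<'E'
from h import *
snap('scene','s4.png',(120,80,280,240),3.5)
E
python3 go.py c .06,.075,.30,0.8 -.08,.075,.30,0 -.08,.075,.178,0
```

```text
9.8 [ 0.6461 -0.1884  0.2619] [[-0.134, 0.991, 0.01], [0.991, 0.134, -0.003], [-0.004, 0.009, -1.0]] F [0.5 0.6 6.3] w 0.023956724478725214 0.0 q [-0.284  0.599  0.626  1.588  0.     1.152]
now in frame [ 0.1059 -0.0025  0.2619] yaw 1.558
.06,.075,.30,0.8 world [ 0.589 -0.119  0.3  ] shift cm [ 7.67 -4.65 -3.88] twist 0.758
-.08,.075,.30,0 world [ 0.451 -0.139  0.3  ] shift cm [ -9.75 -10.04   0.  ] twist 0.8
-.08,.075,.178,0 world [ 0.451 -0.139  0.178] shift cm [ 0.   0.  12.2] twist 0.0
```

View pics/s4.png

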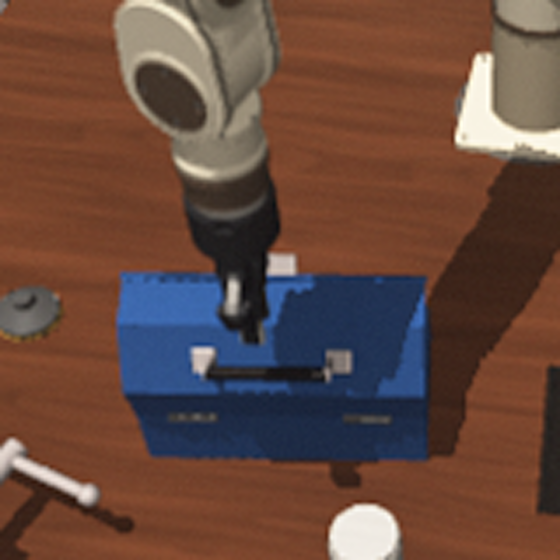

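The lid stays at about 1 rad, handle at crop (268,372). I'll push it over from the front at case y +75 mm, keeping this yaw.

{"op": "send_rows", "data": {"motion": "1 0 0 -2.5 0;1 3 -5 -2.5 0;1 6 -10 -2.5 0;1 7.7 -15 -2.5 0;1 7.7 -18.6 -2.5 0"}}

```text
clock: 10.3
eef_pos: [0.4528, -0.1354, 0.2781]
tool_rot: [0.657, 0.754, 0.001, 0.001]
ft_force: [-0.1, -1.1, 1.3]
grip_width: -0.0001
grasp_force: 0.0
```

```bash
python3 go.py c -.08,.075,.178,1.571
```

```text
10.3 [ 0.4528 -0.1354  0.2781] [[-0.137, 0.991, 0.002], [0.991, 0.137, 0.0], [-0.0, 0.002, -1.0]] F [-0.1 -1.1  1.3] w -7.243443423263132e-05 0.0 q [-0.291  0.169  0.036  1.436  0.     1.143]
now in frame [-0.0776  0.0784  0.2781] yaw 1.561
-.08,.075,.178,1.571 world [ 0.451 -0.139  0.178] shift cm [-0.34 -0.25 10.01] twist -0.01
```

{"op": "send_rows", "data": {"motion": "1 -0.3 -0.2 4 0;1 -0.3 -0.2 8 0;1 -0.3 -0.2 10 0;1 -0.3 2 10 0;1 -0.3 4.5 10 0"}}

```text
clock: 10.8
eef_pos: [0.4987, -0.1336, 0.1776]
tool_rot: [0.658, 0.753, -0.0, -0.0]
ft_force: [0.7, 0.7, 0.2]
grip_width: 0.0003
grasp_force: 0.0
```

{"op": "send_rows", "data": {"motion": "1 0 2 0 0;1 0 4 0 0;1 0 6 0 0;1 0 8 0 0;1 0 10 0 0"}}

```text
clock: 11.3
eef_pos: [0.6058, -0.1187, 0.1907]
tool_rot: [0.657, 0.754, 0.008, 0.009]
ft_force: [0.6, 5.4, 26.2]
grip_width: -0.0001
grasp_force: 12.5
```

```bash
python3 go.py c .103,.075,.178,1.571
```

```text
11.3 [ 0.6058 -0.1187  0.1907] [[-0.136, 0.99, 0.025], [0.991, 0.136, 0.001], [-0.003, 0.025, -1.0]] F [ 0.6  5.4 26.2] w -5.0473838917688406e-05 12.523437238996848 q [-0.196  0.474  0.237  1.31   0.005  1.238]
now in frame [0.0762 0.0724 0.1907] yaw 1.56
.103,.075,.178,1.571 world [ 0.632 -0.112  0.178] shift cm [0.29 2.64 1.33] twist -0.011
```

The knuckles are riding on the rim; raise the tool and finish the push.

{"op": "send_rows", "data": {"motion": "1 0 0 -1 0;1 0 0 -2.2 0;1 0 0 -2.6 0;1 0 1 -2.6 0;1 0 2 -2.6 0"}}

```text
clock: 11.8
eef_pos: [0.6166, -0.1179, 0.2031]
tool_rot: [0.658, 0.753, -0.001, -0.001]
ft_force: [-1.5, 1.2, -1.3]
grip_width: 0.0002
grasp_force: 1.1
```

```bash
python3 go.py c .103,.075,.2,1.571
```

```text
11.8 [ 0.6166 -0.1179  0.2031] [[-0.133, 0.991, -0.003], [0.991, 0.133, 0.0], [0.001, -0.003, -1.0]] F [-1.5  1.2 -1.3] w 0.0002065026242774691 1.0866918973624706 q [-0.189  0.514  0.334  1.393 -0.     1.248]
now in frame [0.087  0.0717 0.2031] yaw 1.558
.103,.075,.2,1.571 world [ 0.632 -0.112  0.2  ] shift cm [0.36 1.59 0.3 ] twist -0.013
```

{"op": "send_rows", "data": {"motion": "1 0 0.6 0 0;1 0 1.2 0 0;1 0 1.8 0 0;1 0 1.8 0 0"}}

```text
clock: 12.2
eef_pos: [0.6362, -0.1149, 0.2028]
tool_rot: [0.658, 0.753, -0.0, -0.0]
ft_force: [-1.2, -0.7, -1.2]
grip_width: -0.0001
grasp_force: 0.4
```

{"op": "send_rows", "data": {"motion": "1 0 -1 0 0;1 0 -4 -1 0;-1 -2 -7 -6 0;-1 -6 -9 -9 0;-1 -10.5 -9 -9 0"}}

```text
clock: 12.7
eef_pos: [0.5612, -0.2253, 0.2994]
tool_rot: [0.657, 0.754, 0.002, 0.005]
ft_force: [0.1, -0.5, 0.9]
grip_width: 0.0427
grasp_force: 0.0
```

```bash
python3 - <<'E'
from h import *
snap('scene','s5.png',(120,80,280,240),3.5)
print([(np.round(d['rect'],1).tolist(),round(d['conf'],2)) for n in ('scene','top') for d in boxes_of(n,'grinder_center')[:3]])
E
python3 go.py c 0,-.03,.2,1.571 0,-.03,.027,1.571
```

```text
[([192.7, 198.2, 92.2, 34.6], 0.29)]
12.85 [ 0.5611 -0.2285  0.2942] [[-0.13, 0.992, 0.004], [0.992, 0.13, -0.002], [-0.002, 0.004, -1.0]] F [-0.1 -0.1 -0.9] w 0.06531237149248544 0.0 q [-0.387  0.446  0.459  1.579  0.     1.054]
now in frame [ 0.0159 -0.0297  0.2942] yaw 1.554
0,-.03,.2,1.571 world [ 0.545 -0.231  0.2  ] shift cm [-0.04 -1.63  9.41] twist -0.017
0,-.03,.027,1.571 world [ 0.545 -0.231  0.027] shift cm [ 0.   0.  17.3] twist 0.0
```

View pics/s5.png

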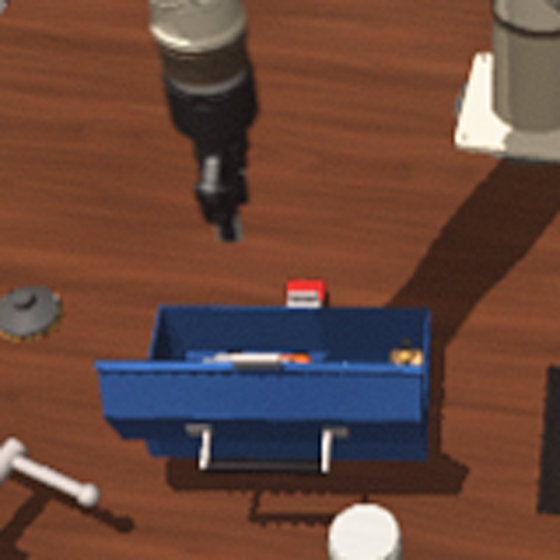

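The lid is well past upright and the grinder (orange, crop (297,357)) lies in the case. Next, the grasp.

{"op": "send_rows", "data": {"motion": "-1 0 -1.6 4 -0.017;-1 0 -1.6 8 -0.017;-1 0 -1.6 12 -0.017;-1 0 -1.6 15 -0.017;-1 0 -1.6 15 -0.017"}}

```text
clock: 13.35
eef_pos: [0.5414, -0.2249, 0.1373]
tool_rot: [0.651, 0.759, -0.001, -0.005]
ft_force: [-0.6, 0.1, -0.4]
grip_width: 0.0854
grasp_force: 0.0
```

```bash
python3 go.py c 0,-.03,.026,1.571;python3 - <<'E'
from h import *
im=snap('top','t6.png',(240,150,400,290),4)
E
```

```text
13.35 [ 0.5414 -0.2249  0.1373] [[-0.153, 0.988, -0.009], [0.988, 0.153, 0.005], [0.006, -0.009, -1.0]] F [-0.6  0.1 -0.4] w 0.08543586134029428 0.0 q [-3.940e-01  4.720e-01  9.100e-02  1.201e+00  1.000e-03  1.023e+00]
now in frame [-0.003  -0.0233  0.1373] yaw 1.577
0,-.03,.026,1.571 world [ 0.545 -0.231  0.026] shift cm [-0.74  0.39 11.12] twist 0.006
```

View pics/t6.png

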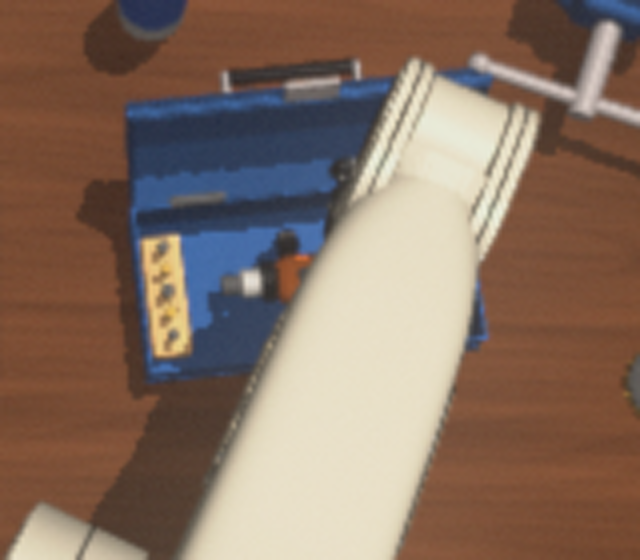

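The collet tip shows at crop (222,283). I'll check it against the expected place.

{"op": "send_rows", "data": {"motion": "-1 -0.7 0.3 2 0;-1 -0.7 0.3 2 0;-1 -0.7 0.3 2 0"}}

```text
clock: 13.7
eef_pos: [0.5497, -0.234, 0.1244]
tool_rot: [0.651, 0.759, 0.0, 0.001]
ft_force: [0.1, 0.0, 0.1]
grip_width: 0.0853
grasp_force: 0.0
```

```bash
python3 go.py c 0,-.03,.026,1.571;python3 - <<'E'
from h import *
p=at_z('top',240+222/4-.4,150+283/4-.4,.048)-[.541,-.2015,0]
print(R.from_euler('z',-.147).apply(p))
E
```

```text
13.7 [ 0.5497 -0.234   0.1244] [[-0.152, 0.988, 0.002], [0.988, 0.152, -0.001], [-0.001, 0.002, -1.0]] F [0.1 0.  0.1] w 0.08526366148060502 0.0 q [-0.403  0.493  0.09   1.166  0.     1.016]
now in frame [ 0.0038 -0.0334  0.1244] yaw 1.576
0,-.03,.026,1.571 world [ 0.545 -0.231  0.026] shift cm [ 0.35 -0.4   9.83] twist 0.005
[0.00358989 0.07366015 0.048     ]
```

{"op": "send_rows", "data": {"motion": "-1 0.4 -0.3 2 0;-1 0.4 -0.3 5 0;-1 0.4 -0.3 8 0;-1 0.4 -0.3 9.7 0;-1 0.4 -0.3 9.8 0"}}

```text
clock: 14.2
eef_pos: [0.5442, -0.2298, 0.0237]
tool_rot: [0.651, 0.759, -0.0, -0.001]
ft_force: [-0.2, 0.2, 0.6]
grip_width: 0.0857
grasp_force: 0.0
```

{"op": "send_rows", "data": {"motion": "-1 0 0 0 0;-1 0 0 0 0"}}

```text
clock: 14.4
eef_pos: [0.5469, -0.2312, 0.0269]
tool_rot: [0.651, 0.759, 0.001, 0.002]
ft_force: [-0.1, -0.5, 0.4]
grip_width: 0.0854
grasp_force: 0.0
```

```bash
python3 go.py c 0,-.03,.026,1.571
```

```text
14.4 [ 0.5469 -0.2312  0.0269] [[-0.152, 0.988, 0.004], [0.988, 0.152, -0.001], [-0.002, 0.003, -1.0]] F [-0.1 -0.5  0.4] w 0.08541443028693832 0.0 q [-0.4    0.578 -0.045  0.943  0.     1.019]
now in frame [ 0.0015 -0.0302  0.0269] yaw 1.576
0,-.03,.026,1.571 world [ 0.545 -0.231  0.026] shift cm [ 0.02 -0.15  0.09] twist 0.005
```

{"op": "send_rows", "data": {"motion": "1 0 0 0 0;1 0 0 0 0;1 0 0 0 0;1 0 0 0 0;1 0 0 0 0"}}

```text
clock: 14.9
eef_pos: [0.5467, -0.2308, 0.0257]
tool_rot: [0.651, 0.759, 0.001, 0.001]
ft_force: [3.0, 1.4, 4.6]
grip_width: 0.0393
grasp_force: 62.1
```

{"op": "send_rows", "data": {"motion": "1 0 0 0 0;1 0 0 -0.5 0;1 0 0 -1.5 0;1 0 0 -3 0;1 0 0 -3 0"}}

```text
clock: 15.4
eef_pos: [0.5453, -0.231, 0.0556]
tool_rot: [0.651, 0.759, -0.0, 0.0]
ft_force: [0.4, -0.5, -6.6]
grip_width: 0.0394
grasp_force: 61.4
```

```bash
python3 go.py c 0,-.03,.23,1.571; python3 go.py m -.035,0,.2,1.571
```

```text
15.4 [ 0.5453 -0.231   0.0556] [[-0.151, 0.989, 0.001], [0.989, 0.151, -0.001], [-0.001, 0.0, -1.0]] F [ 0.4 -0.5 -6.6] w 0.03936203214137732 61.422075033187866 q [-0.4    0.546 -0.015  1.008 -0.     1.019]
now in frame [-0.     -0.0298  0.0556] yaw 1.576
0,-.03,.23,1.571 world [ 0.545 -0.231  0.23 ] shift cm [-4.000e-02  1.000e-02 -1.744e+01] twist 0.005
15.4 [ 0.5453 -0.231   0.0556] [[-0.151, 0.989, 0.001], [0.989, 0.151, -0.001], [-0.001, 0.0, -1.0]] F [ 0.4 -0.5 -6.6] w 0.03936203214137732 61.422075033187866 q [-0.4    0.546 -0.015  1.008 -0.     1.019]
now in frame [-0.0134 -0.4395  0.0556] yaw 1.665
-.035,0,.2,1.571 world [0.499 0.207 0.2  ] shift cm [ 43.95   2.   -14.48] twist 0.094
```

{"op": "send_rows", "data": {"motion": "1 0 0 -3 0;1 0 0 -6 0;1 0 0 -9 0;1 0 0 -12 0;1 0 0 -14.5 0"}}

```text
clock: 15.9
eef_pos: [0.5444, -0.2305, 0.1999]
tool_rot: [0.651, 0.759, -0.0, -0.001]
ft_force: [1.2, -0.2, -6.3]
grip_width: 0.0396
grasp_force: 62.6
```

```bash
python3 - <<'E'
from h import *
im=snap('top','t7.png'); snap('scene','s7.png')
g=im[170:270,150:260]
o=np.hstack([cv2.resize(g,None,fx=3.5,fy=3.5,interpolation=cv2.INTER_CUBIC),cv2.resize(cv2.imread('pics/s7.png')[150:250,260:360,::-1],None,fx=3.5,fy=3.5,interpolation=cv2.INTER_CUBIC)])
a=.0574
for n,off in(('top',(150,170,0)),('scene',(260,150,385))):
    L=np.array([[-.1,-.13],[-.1,.13],[.1,.13],[.1,-.13],[-.1,-.13],[.03,-.13],[.03,.13]])
    P=np.c_[.5335+L@[np.cos(a),-np.sin(a)],.2086+L@[np.sin(a),np.cos(a)],np.full(7,.005)]
    q=((proj(n,P)-off[:2]+.5)*3.5+[off[2],0]).astype(np.int32)
    cv2.polylines(o,[q.reshape(-1,1,2)],False,(0,255,0),1)
cv2.imwrite('pics/m7.png',o[:,:,::-1])
E
python3 go.py m -.035,0,.19,1.571 -.035,0,.035,1.571
```

```text
16.0 [ 0.5468 -0.2315  0.2028] [[-0.151, 0.988, 0.006], [0.988, 0.151, -0.003], [-0.004, 0.005, -1.0]] F [ 0.8 -0.8 -5.7] w 0.039482017259198574 62.91805028915405 q [-0.4    0.435  0.208  1.338 -0.     1.019]
now in frame [-0.012  -0.4401  0.2028] yaw 1.665
-.035,0,.19,1.571 world [0.499 0.207 0.19 ] shift cm [44.04  1.85  1.13] twist 0.094
-.035,0,.035,1.571 world [0.499 0.207 0.035] shift cm [ 0.   0.  15.5] twist 0.0
```

View pics/m7.png

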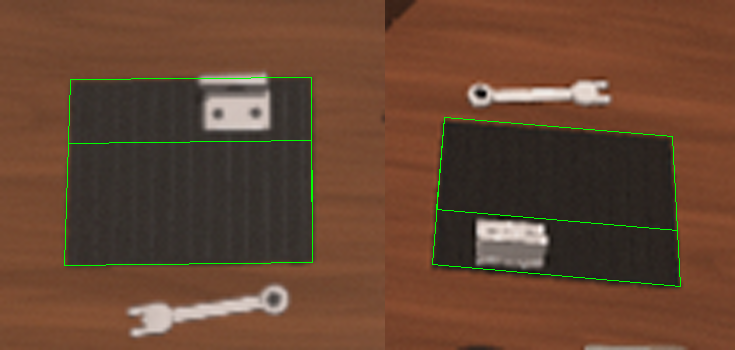

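The mat outline matches in both views, and the bracket lies beyond the mat's x = 0.03 line. Now the transfer.

{"op": "send_rows", "data": {"motion": "1 2 0 0 0.02;1 6 0.3 0 0.04;1 10 0.5 0 0.06;1 14 0.7 0 0.08;1 18 0.9 0 0.09"}}

```text
clock: 16.5
eef_pos: [0.5248, -0.0499, 0.1966]
tool_rot: [0.685, 0.728, -0.002, -0.002]
ft_force: [1.1, 0.5, -7.3]
grip_width: 0.0394
grasp_force: 62.6
```

{"op": "send_rows", "data": {"motion": "1 4 0 0 0;1 8 0 0 0;1 12 0 0 0;1 16 0 0 0;1 20 0 0 0"}}

```text
clock: 17.0
eef_pos: [0.5126, 0.1493, 0.1968]
tool_rot: [0.685, 0.729, -0.002, -0.001]
ft_force: [1.1, 0.1, -5.7]
grip_width: 0.0393
grasp_force: 62.7
```

```bash
python3 go.py m -.039,0,.15,1.571 -.039,0,.035,1.571
```

```text
17.0 [0.5126 0.1493 0.1968] [[-0.062, 0.998, -0.004], [0.998, 0.062, -0.002], [-0.001, -0.004, -1.0]] F [ 1.1  0.1 -5.7] w 0.039250675199163046 62.65060544013977 q [ 0.284  0.328  0.033  1.281 -0.     1.793]
now in frame [-0.0242 -0.058   0.1968] yaw 1.575
-.039,0,.15,1.571 world [0.495 0.206 0.15 ] shift cm [ 5.81 -1.43  4.67] twist 0.004
-.039,0,.035,1.571 world [0.495 0.206 0.035] shift cm [ 0.   0.  11.5] twist 0.0
```

{"op": "send_rows", "data": {"motion": "1 3 -0.7 0 0;1 5 -1.4 1 0;1 5.8 -1.4 3 0;1 5.8 -1.4 6 0;1 5.8 -1.4 9 0"}}

```text
clock: 17.5
eef_pos: [0.4952, 0.2052, 0.1064]
tool_rot: [0.684, 0.729, -0.001, -0.0]
ft_force: [-0.1, -1.3, -6.8]
grip_width: 0.0396
grasp_force: 62.8
```

{"op": "send_rows", "data": {"motion": "1 0 0 2.5 0;1 0 0 5 0;1 0 0 7 0;1 0 0 8.5 0;1 0 0 8.5 0"}}

```text
clock: 18.0
eef_pos: [0.4926, 0.2034, 0.0199]
tool_rot: [0.685, 0.729, -0.005, -0.002]
ft_force: [-0.8, 1.1, -7.1]
grip_width: 0.0393
grasp_force: 62.5
```

```bash
python3 go.py m -.039,0,.01,1.571 -.039,0,.004,1.571
```

```text
18.0 [0.4926 0.2034 0.0199] [[-0.062, 0.998, -0.009], [0.998, 0.062, -0.004], [-0.003, -0.009, -1.0]] F [-0.8  1.1 -7.1] w 0.03925266058673141 62.46700644493103 q [ 0.392  0.497 -0.214  0.869 -0.     1.901]
now in frame [-0.0411 -0.0028  0.0199] yaw 1.575
-.039,0,.01,1.571 world [0.495 0.206 0.01 ] shift cm [0.28 0.22 0.98] twist 0.004
-.039,0,.004,1.571 world [0.495 0.206 0.004] shift cm [0.  0.  0.6] twist 0.0
```

{"op": "send_rows", "data": {"motion": "1 0 0 0.3 0;1 0 0 0.6 0;1 0 0 0.8 0;1 0 0 1 0;1 0 0 1 0"}}

```text
clock: 18.5
eef_pos: [0.4969, 0.2054, 0.0147]
tool_rot: [0.685, 0.729, 0.0, 0.0]
ft_force: [0.3, -1.0, -6.1]
grip_width: 0.0393
grasp_force: 62.6
```

{"op": "send_rows", "data": {"motion": "1 0 0 0.1 0;1 0 0 0.2 0;1 0 0 0.3 0;1 0 0 0.3 0"}}

```text
clock: 18.9
eef_pos: [0.4968, 0.2053, 0.0114]
tool_rot: [0.685, 0.729, -0.0, -0.0]
ft_force: [0.5, -0.2, -6.1]
grip_width: 0.0398
grasp_force: 62.6
```

{"op": "send_rows", "data": {"motion": "1 0 0 0.1 0;1 0 0 0.2 0;1 0 0 0.2 0"}}

```text
clock: 19.2
eef_pos: [0.4967, 0.2053, 0.0094]
tool_rot: [0.685, 0.729, -0.0, -0.0]
ft_force: [0.6, -0.9, -5.7]
grip_width: 0.0395
grasp_force: 62.6
```

{"op": "send_rows", "data": {"motion": "1 0 0 0.1 0;1 0 0 0.2 0;1 0 0 0.3 0;1 0 0 0.4 0;1 0 0 0.4 0"}}

```text
clock: 19.7
eef_pos: [0.4967, 0.2053, 0.0054]
tool_rot: [0.685, 0.729, -0.0, -0.0]
ft_force: [0.2, -0.1, -7.2]
grip_width: 0.0392
grasp_force: 62.6
```

{"op": "send_rows", "data": {"motion": "1 0 0 0.1 0;1 0 0 0.1 0;1 0 0 0.1 0"}}

```text
clock: 20.0
eef_pos: [0.4968, 0.2053, 0.0045]
tool_rot: [0.685, 0.729, -0.0, -0.0]
ft_force: [-0.2, -0.2, -5.3]
grip_width: 0.0396
grasp_force: 62.6
```

{"op": "send_rows", "data": {"motion": "1 0 0 0.1 0;1 0 0 0.1 0;1 0 0 0.1 0"}}

```text
clock: 20.3
eef_pos: [0.497, 0.2054, 0.0037]
tool_rot: [0.685, 0.729, 0.0, 0.0]
ft_force: [0.0, 0.2, -4.2]
grip_width: 0.0395
grasp_force: 63.9
```

{"op": "send_rows", "data": {"motion": "1 0 0 0.05 0;1 0 0 0.1 0;1 0 0 0.1 0"}}

```text
clock: 20.6
eef_pos: [0.4971, 0.2054, 0.0037]
tool_rot: [0.685, 0.729, 0.0, 0.0]
ft_force: [-2.9, -0.5, 4.3]
grip_width: 0.0393
grasp_force: 68.9
```

{"op": "send_rows", "data": {"motion": "-0.4 0 0 -0.05 0;-0.4 0 0 -0.05 0;-0.4 0 0 -0.05 0;-0.4 0 0 -0.05 0;-0.4 0 0 -0.05 0"}}

```text
clock: 21.1
eef_pos: [0.497, 0.2054, 0.003]
tool_rot: [0.685, 0.729, 0.0, 0.0]
ft_force: [-0.1, -0.7, 0.1]
grip_width: 0.0597
grasp_force: 0.0
```

{"op": "send_rows", "data": {"motion": "-0.4 0 0 -1.5 0;-0.4 0 0 -4 0;-0.4 0 0 -8 0;-0.4 0 0 -13 0;-0.4 0 0 -18 0"}}

```text
clock: 21.6
eef_pos: [0.4963, 0.2051, 0.1843]
tool_rot: [0.685, 0.729, -0.001, -0.0]
ft_force: [1.7, 0.6, 0.2]
grip_width: 0.06
grasp_force: 0.0
```

{"op": "send_rows", "data": {"motion": "-0.4 0 -5 -3 0;-0.4 0 -10 -3 0;-0.4 0 -15 -3 0;-0.4 0 -17 -3 0;-0.4 0 -17 -3 0"}}

```text
clock: 22.1
eef_pos: [0.3238, 0.194, 0.2133]
tool_rot: [0.684, 0.729, -0.0, -0.0]
ft_force: [0.4, 0.2, 0.1]
grip_width: 0.0598
grasp_force: 0.0
```

```bash
python3 - <<'E'
from h import *
a=snap('top','t8.png');b=snap('scene','s8.png')
o=np.hstack([cv2.resize(a[130:290,110:390],None,fx=1.4,fy=1.4),cv2.resize(b[120:280,130:390],None,fx=1.5,fy=1.5)[:224]])
cv2.imwrite('pics/f8.png',o[:,:,::-1]); st()
E
```

```text
22.2 [0.3274 0.1951 0.2136] [[-0.063, 0.998, 0.002], [0.998, 0.063, 0.001], [0.001, 0.002, -1.0]] F [0.5 0.4 0.3] w 0.05997889022479182 0.0 q [ 0.538  0.013 -0.307  1.249 -0.     2.046]
```

View pics/f8.png

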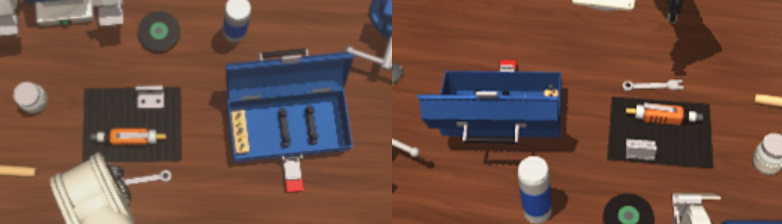

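The grinder lies flat on the mat, all of it inside the edge (top view, (90–168,137)). The lid is open, the latch is down, and the bracket and spanner are where they were.

```bash
python3 -c "
from h import *
print(workorder.job_done())"
```

```text
the job is handed in; nothing more can be done
None
```

The job is handed in: latch swung down to about 1.5 rad, lid open well past upright, and the grinder lying flat, lever up, wholly on the mat, with the bracket and spanner where they were; the arm's clock read about 22 s.

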